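Clear the wrong tube and latch the vial keeper's gate

TASK

The grey vial keeper may hold only the small vials: take out the tall white-capped tube that stops its gate from closing and set it down, without dropping it, in the white tray. Then push the sliding gate shut by its blue tab until the orange spring catch clicks up behind the gate's front bar and holds it, without ramming it against the end stop. Leave the vials in the keeper, and the other things on the bench where they are.

Things in the scene. Friction and masses are not known exactly. Their poses are not given: they have to be found in the camera images.
- keeper: Grey vial keeper fixed to the bench: base plate from x = -135 to +157, 102 mm wide; block 80 wide, its flat deck 66 mm above the bench. Origin on the bench, on the middle line. +x = the way the gate slides shut, z up. At the +x end an end stop 84 mm high, its place adjustable within 20 mm along x and not told, so where the gate latches must be felt or seen
- wells (a point): Middle of the keeper's four square wells, at deck height; axes as the keeper's. Well centres 18 mm either way in x and 19 mm in y; wells 31 mm wide, floor 60 mm below the deck (6 mm above the bench)
- gate (a joint): Travel (m) of the flat aluminium gate along keeper +x; 0 = fully open, starts at 0 to 0.018. Plate 118 x 92 x 8 mm, top 76 mm above the bench; front edge at keeper x = -14 mm + travel. A tube in any well blocks it. Friction about 4 N. It latches at 0.1215 to 0.1415, depending on the end stop; buffer springs push back from 4 mm before that, a solid stop comes 5 mm after
- buffer (a joint): Two steel spring rods on the end stop that the gate's front edge presses back together (m): 0 = free, about 0.004 when the catch holds the gate, 0.0095 = solid. 4 N to start them, then 0.9 N per mm
- gate_tab (a point): Centre of the upright blue push tab fixed on the gate, 12 (keeper x) x 60 x 32 mm high, from 76 to 108 mm above the bench; axes as the keeper's. Push face 6 mm to the -x side of this point; behind it the gate's flat top runs on for 78 mm. Pushing the gate past its catch takes some 8 to 16 N in all, with a first rise on the ramp of the catch and a second on the buffers; let go too soon it springs back a few mm
- catch (a joint): Spring catch, an orange wedge 18 mm wide in the end stop: how far it is pressed down (m). 0 = up. The gate's front bar (8 mm long) presses it down about 7 mm in passing, then it snaps back to 0 in the window behind the bar and holds the gate
- tube_center (a point): The wrong part: loose upright white tube with white cap, 26 mm diameter, 85 mm high, about 20 g, in one of the four wells (which one varies), sticking out 25 mm above the deck. Point: its centre, half-way up; z along the tube, cap up. It has 2.5 mm play in the well
- tray: Open white tray fixed to the bench, outside 120 (x) x 100 (y) x 28 mm high, walls and floor 4 mm. Origin: centre of the underside. The tube may stand or lie in it. Further left (+y) stands a tall glass balance housing: the arm starts above the instruments there, so rise well clear before crossing
- vial_a: Small capped vial 25 mm diameter, 58 mm high, standing in a well below the deck; origin at the centre of its underside. Leave it
- vial_b: As vial_a
- vial_c: As vial_a
- tube: The same tube; origin at the centre of its underside
- beaker: Clear beaker, 71 mm diameter, 86 mm high, bystander; origin under its centre
- white_vial: Capped vial, 41 mm diameter, 75 mm high, bystander; origin under its centre
- timer: Bench timer, 66 x 64 x 18 mm, bystander; origin under its centre
- tape: Roll of yellow tape, 49 mm diameter, 12 mm high, bystander; origin under its centre
- forceps: Steel forceps lying, 156 mm long, bystander; origin under its centre

How it is judged:
By the outcome, as a careful person would: the job done as asked, in the order asked, and still so for the second after the job is handed in, with the robot touching nothing.
It also fails if it takes over 56 s, if anything falls off the work surface, if the arm or the gripper's body presses on something with over 40 N, if the wrist force passes 120 N, or if a joint passes its speed limit or range.

ROBOT

A 7-joint arm with a two-finger parallel gripper is mounted at the origin on a cart in front of the work surface, level with it; the furniture and walls round the work are solid. World frame = base frame: x ahead of the robot, y to its left, z up, the work surface at z = 0. Lengths are in m, angles in rad, forces in N, time in s.
With the tool pointing down it reaches from about 0.4 to 0.85 m from the base axis. Payload 10.4 kg.
Tool frame: the origin (TCP) lies midway between the tips of the shut fingers; the grasp point (between the pads) lies 19 mm behind it (r.grasp_offset is the distance from the TCP to the grasp point, in m); x points along the fingers, y is the direction in which the jaws open and shut, and the axes are right-handed (so a half turn about x gives the same grasp; the last joint's range is limited). The gripper opens to 87 mm and grips with 3 to 60 N. Pads are 19 mm wide; open, the fingers measure 117 mm over their backs; the gripper's body (75 mm by 190 mm) begins 51 mm behind the grasp point.
Start: joints at [1.145, 0.332, -0.065, 1.46, 0.022, 1.35, -0.088], TCP at [0.245, -0.575, 0.223] pointing down, gripper open.
Joint ranges: [-2.6, 2.6], [-0.5, 2.12], [-1.47, 1.34], [0.16, 2.42], [-1.27, 4.41], [0.06, 2.06], [-2.6, 2.6]. Speed limits (rad/s): [2.22, 2.22, 2.79, 2.79, 3.14, 3.14, 3.14].

INTERFACE

Orientations are given as a unit quaternion [x, y, z, w].
In Python, from bench import r, vision, close_job gives the robot as it stands. The module is installed in compiled form; this text tells all that it offers.
- The arm moves only by the shell command python3 -m pendant 'ROWS' [OPENING] [FORCE]. ROWS is text: rows parted by semicolons, each of 6 numbers parted by spaces: the shift along the tool's x, y, z in units of 0.25 m (1.0 is 0.25 m), then the turn, a rotation vector about the tool's x, y, z in units of 1.5 rad (1.0 is 1.5 rad). A call has 1 to 8 rows; each row is the pose to reach, as a shift and turn from the pose commanded when the call began, along the tool's axes at that moment; what a row does not reach only later rows make up. A row lasts 1/10 s, in which the tool goes at most 50 mm and 8.59 degrees, less where a joint would pass 70% of its speed; a pose out of reach is approached as far as the arm can. A call with a number of a shift or a turn outside -1 to 1 is refused whole. A call with a gripper value outside its range is refused whole. OPENING is the gripper command: -1 is shut, 1 is fully open, values between are in proportion, set as the call begins (- or left out, the last holds). The fingers move at their own pace and stop on an object; FORCE is the grip in N (left out, the last holds). Time passes only in rows, so rows that repeat a pose let the fingers close. It gives the time, the measured TCP pose, the force and the opening at its end, in the units of the state.
- r.read_state(): the state, without advancing time (a new reading comes with each control period).
- vision.camera(name): name is "scene" or "side" or "wrist"; returns (picture, depth): 480x640x3 uint8, blue, green, red; 480x640 float32, m along the optical axis (not along the pixel's ray), 0 where there is no reading.
- vision.get_calibration(name): a dict with "camera_matrix" (3x3 intrinsics, pixels), "rvec" (rotation vector, rad) and "tvec" (3), from world to camera coordinates, as OpenCV has them. Camera axes: x right, y down, z forward; pixel columns grow to the right and rows downward; lengths in m; the calibration is good to about 2 mm. A picture is of the moment at which its call begins: read the wrist's pose just before it. get_calibration takes no time and is no camera call; for the wrist camera it gives the pose at the moment of the call.
- close_job(): hands the job in, once; it reports no verdict.
The state is a dict: "time": time; "joint_positions": joint angles; "joint_vel": joint speeds; "joint_torque": joint torques, N m; "ee_pos": TCP position; "eef_rot": TCP orientation; "ft_force": force on the tool from outside, world axes, zero at the start; "torque": the same for the moment, N m; "width": finger opening in m.
Only numpy, scipy, OpenCV 4.12 (cv2) and the standard library are available. Lean on these libraries where they do the work, as an engineer would, in place of code of your own. Each camera call takes 0.05 s, during which the arm holds its last target. There are 200 camera calls.

## Working session

There is one attempt and no reset: what is moved stays moved. The work goes in short steps, Python scripts to look and compute and a shell command to move; the robot and the scene stay as the last step left them, time stands still between calls to the robot, and variables do not carry over. Pictures are saved under pics/ and viewed, about 8 in all and at most 12, crops included, and the job is handed in when it is done.

```bash
mkdir -p pics
cat > h.py <<'E'
import numpy as np, cv2
from scipy.spatial.transform import Rotation as R
from bench import r, vision
def cal(n):
    c=vision.get_calibration(n); return np.array(c["camera_matrix"]),R.from_rotvec(np.ravel(c["rvec"])).as_matrix(),np.ravel(c["tvec"])
def shot(n,name):
    K,Rm,t=cal(n); im,d=vision.camera(n); cv2.imwrite(f"pics/{name}.png",im); np.savez(f"pics/{name}.npz",im=im,d=d,K=K,R=Rm,t=t); return im,d
def cloud(name):
    z=np.load(f"pics/{name}.npz"); d=z["d"]; v,u=np.mgrid[:480,:640]
    p=np.stack([u,v,np.ones_like(u)],-1)@np.linalg.inv(z["K"]).T*d[...,None]
    w=(p-z["t"])@z["R"]; w[d==0]=np.nan; return z["im"],w
def st():
    s=r.read_state(); print("t",round(s["time"],2),"p",np.round(s["ee_pos"],4),"\nR",np.round(R.from_quat(s["eef_rot"]).as_matrix().ravel(),3),"F",np.round(s["ft_force"],2),"w",round(s["width"],4)); return s
def tool(dw):  # world shift -> tool units
    s=r.read_state(); return np.round(R.from_quat(s["eef_rot"]).as_matrix().T@np.array(dw)/.25,3)
E
python3 - <<'E'
from h import *
st()
a,_=shot("scene","s0"); b,_=shot("side","d0")
cv2.imwrite("pics/both.png",np.vstack([a,b])[:, :][::1] if 0 else np.hstack([cv2.resize(a,(400,300)),cv2.resize(b,(400,300))]))
for n in("s0","d0"):
    im,w=cloud(n); print(n,[(u,v,np.round(w[v,u],3).tolist()) for u,v in((320,240),(160,240),(480,240))])
E
```

```text
t 0.0 p [ 0.2448 -0.5746  0.2217] 
R [-0.001  0.392 -0.92   0.001 -0.92  -0.392 -1.    -0.001  0.   ] F [-0.83 -0.62  0.07] w 0.0869
s0 [(320, 240, [0.556, -0.046, -0.002]), (160, 240, [0.567, 0.299, 0.276]), (480, 240, [0.588, -1.09, -0.899])]
d0 [(320, 240, [0.557, 0.099, 0.006]), (160, 240, [0.029, 1.394, -0.902]), (480, 240, [0.84, -0.01, 0.042])]
```

View pics/s0.png

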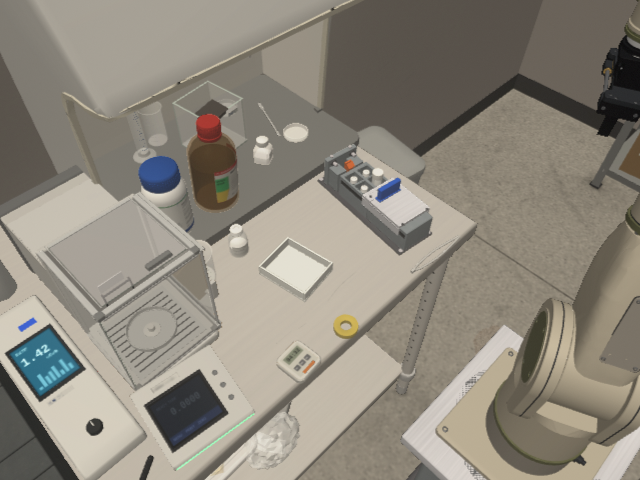

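View pics/d0.png

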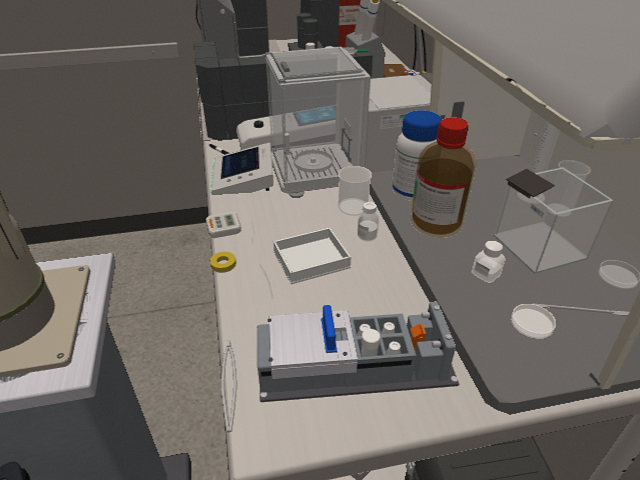

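Scene view: keeper with its gate at (395,215), blue tab at (388,189), orange catch at (350,165), tray at (296,267). Side view: tall tube at (370,340), in the well nearest the gate and the camera. Vials stand in the other three wells. The tab is at (329,328) and the tray at (312,254). Next I'll measure these from the depth clouds.

Run:
```python
from h import *
for n in("s0","d0"):
    im,w=cloud(n); hsv=cv2.cvtColor(im,cv2.COLOR_BGR2HSV); x,y,z=np.moveaxis(w,-1,0)
    on=(x>.3)&(x<1.)&(y>-.55)&(y<-.1)&(z>.02)&(z<.2)
    bl=on&(hsv[...,0]>105)&(hsv[...,0]<130)&(hsv[...,1]>150); o=on&(hsv[...,0]<14)&(hsv[...,1]>150)
    for nm,m in(("blue",bl),("orange",o)):
        p=w[m]; print(n,nm,len(p),np.round(np.median(p,0),4),np.round(np.percentile(p,[3,97],0),4).tolist())
    # blue top edge direction
    p=w[bl]; t=p[p[:,2]>.1]; 
    if len(t)>5: print(" tabtop",len(t),np.round(t.mean(0),4),cv2.minAreaRect(t[:,:2].astype(np.float32)))
    g=on&(z>.071)&(z<.081)&(hsv[...,1]<60); print(" gate",g.sum(),cv2.minAreaRect(w[g][:,:2].astype(np.float32)))
    d=on&(z>.0)&(z<.08); 
    c=on&(z>.083)&(z<.096)&(hsv[...,1]<50)&(hsv[...,2]>150); cc,lab,stt,cen=cv2.connectedComponentsWithStats(c.astype(np.uint8))
    for i in range(1,cc):
        if stt[i,4]>8: q=w[lab==i]; print(" cap",stt[i,4],cen[i].round(),np.round(q.mean(0),4),np.round(q.min(0),3),np.round(q.max(0),3))
    tr=(x>.3)&(x<.8)&(y>-.12)&(y<.3)&(z>.018)&(z<.036)&(hsv[...,1]<60)
    cc,lab,stt,cen=cv2.connectedComponentsWithStats(tr.astype(np.uint8))
    for i in range(1,cc):
        if stt[i,4]>100: q=w[lab==i]; print(" tray",stt[i,4],cen[i].round(),cv2.minAreaRect(q[:,:2].astype(np.float32)))
```

```text
s0 blue 85 [ 0.501  -0.1972  0.1058] [[0.4954, -0.2266, 0.0768], [0.5071, -0.1711, 0.1086]]
s0 orange 65 [ 0.6316 -0.2131  0.0694] [[0.6238, -0.2235, 0.0575], [0.6404, -0.2052, 0.0739]]
 tabtop 78 [ 0.501  -0.1986  0.106 ] ((0.5012103319168091, -0.19933009147644043), (0.056855808943510056, 0.009980720467865467), 82.74909973144531)
 gate 1690 ((0.7047773599624634, -0.22622627019882202), (0.5841827988624573, 0.24261346459388733), 1.5425118207931519)
 cap 145 [299.  82.] [ 0.9302 -0.3366  0.0891] [ 0.864 -0.342  0.083] [ 0.999 -0.331  0.096]
 cap 21 [268. 146.] [ 0.7942 -0.1084  0.0864] [ 0.787 -0.116  0.083] [ 0.801 -0.1    0.094]
 cap 83 [377. 172.] [ 0.5551 -0.2236  0.0888] [ 0.543 -0.238  0.083] [ 0.569 -0.209  0.093]
 tray 344 [268. 203.] ((0.698782742023468, -0.021935448050498962), (0.19331876933574677, 0.00782062765210867), 89.80113983154297)
 tray 129 [219. 236.] ((0.6979310512542725, 0.12053617835044861), (0.006276155821979046, 0.059958312660455704), 0.06348484009504318)
 tray 609 [295. 266.] ((0.5289884805679321, 0.053237564861774445), (0.12209618836641312, 0.10550456494092941
[... 914 characters left out ...]
cap 199 [371. 335.] [ 0.5545 -0.2298  0.091 ] [ 0.543 -0.243  0.088] [ 0.567 -0.218  0.094]
 cap 17 [448. 336.] [ 0.6617 -0.2496  0.0867] [ 0.658 -0.253  0.085] [ 0.665 -0.246  0.088]
 tray 265 [307. 188.] ((0.5657749772071838, 0.2630322277545929), (0.04038138687610626, 0.13430117070674896), 76.02572631835938)
 tray 738 [388. 235.] ((0.6615416407585144, 0.05378685146570206), (0.07723613828420639, 0.34721389412879944), 0.4289565682411194)
 tray 157 [368. 230.] ((0.6519373655319214, 0.08869875222444534), (0.02240052819252014, 0.04088909924030304), 70.85945129394531)
 tray 834 [312. 252.] ((0.5287013649940491, 0.04954414814710617), (0.12132182717323303, 0.10385049134492874), 10.245397567749023)
```

```bash
python3 -m pendant '-0.03 -0.05 -0.1 0.04 0 0; -0.1 -0.12 -0.25 0.12 0 0; -0.1 -0.2 -0.42 0.2 0 0; -0.1 -0.28 -0.6 0.27 0 0; -0.1 -0.36 -0.75 0.33 0 0; -0.1 -0.4 -0.845 0.347 0 0; -0.1 -0.4 -0.845 0.347 0 0' 1 10
python3 - <<'E'
from h import *
s=st(); print(tool(np.array([.555,-.227,.22])-s["ee_pos"]))
E
```

```text
time: 0.8
ee_pos: [0.4035, -0.3962, 0.2474]
eef_rot: [0.706, -0.039, -0.706, -0.04]
ft_force: [-0.2, -0.0, 0.6]
width: 0.0869
t 0.8 p [ 0.4035 -0.3962  0.2474] 
R [ 0.001 -0.111 -0.994  0.001 -0.994  0.111 -1.    -0.001 -0.001] F [-0.18 -0.02  0.64] w 0.0869
[ 0.111 -0.74  -0.527]
```

```bash
python3 -m pendant '0 -0.1 -0.07 0 0 0; 0 -0.25 -0.18 0 0 0; 0 -0.4 -0.28 0 0 0; 0 -0.55 -0.39 0 0 0; 0 -0.68 -0.48 0 0 0; 0 -0.74 -0.527 0 0 0; 0 -0.74 -0.527 0 0 0'
python3 - <<'E'
from h import *
st(); shot("wrist","w0"); im,w=cloud("w0"); z=np.load("pics/w0.npz"); print("cam",-z["R"].T@z["t"])
E
```

```text
time: 1.5
ee_pos: [0.5541, -0.2294, 0.2469]
eef_rot: [-0.706, 0.039, 0.706, 0.041]
ft_force: [-1.3, -0.2, 0.2]
width: 0.0868
t 1.5 p [ 0.5541 -0.2294  0.2469] 
R [-0.    -0.113 -0.994  0.001 -0.994  0.113 -1.    -0.001  0.001] F [-1.3  -0.18  0.17] w 0.0868
cam [ 0.62997853 -0.23816532  0.40908196]
```

View pics/w0.png

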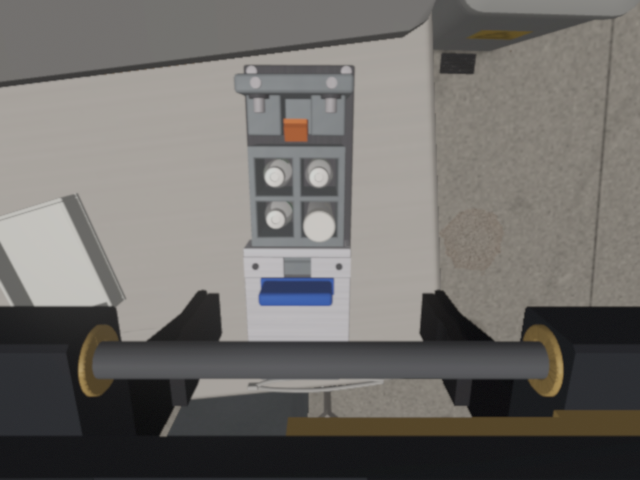

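Wrist view: tube cap at (319,223), in the well nearest the gate on the -y side, with the jaws lined up with the keeper. The tab top is at (297,285), the catch at (296,130), and three vials stand in the other wells.

Run:
```python
from h import *
im,w=cloud("w0"); x,y,z=np.moveaxis(w,-1,0); hsv=cv2.cvtColor(im,cv2.COLOR_BGR2HSV); v,u=np.mgrid[:480,:640]
roi=(u>235)&(u<360)&(v>60)&(v<330)
m=roi&(z>.085)&(z<.096)&(v>200)&(v<245); p=w[m]; print("cap",m.sum(),np.round(p.mean(0),4),cv2.minEnclosingCircle(p[:,:2].astype(np.float32)))
pts=(0.5,)
b=roi&(hsv[...,0]>105)&(hsv[...,0]<130)&(hsv[...,1]>120)&(z>.1); print("tab",np.round(w[b].mean(0),4),cv2.minAreaRect(w[b][:,:2].astype(np.float32)))
g=roi&(z>.072)&(z<.08)&(v>235)&(v<330); 
k=np.deg2rad(-6.7); ex=np.array([np.cos(k),np.sin(k)]); q=w[g][:,:2]@ex; tb=w[b][:,:2].mean(0)@ex
print("gate z",np.median(z[g]),"front - tab",np.percentile(q,99.5)-tb,"tube-tab",p.mean(0)[:2]@ex-tb)
o=roi&(hsv[...,0]<14)&(hsv[...,1]>150); print("or",np.round(np.median(w[o],0),4),"zmax",np.percentile(w[o][:,2],95))
e=roi&(z>.081)&(z<.09)&(v<110); q=w[e][:,:2]; print("stop",e.sum(),cv2.minAreaRect(q.astype(np.float32)),(q@ex).min()-tb)
pl=roi&(z>.0)&(z<.014)&(v<150); print("plate far",(w[pl][:,:2]@ex).max()-tb)
d=r.read_state()["ee_pos"]; c=np.r_[p.mean(0)[:2],.069]; print(tool(c-d))
```

```text
cap 813 [ 0.5558 -0.2279  0.0907] ((0.5550242066383362, -0.22779957950115204), 0.013062632642686367)
tab [ 0.5031 -0.2031  0.1069] ((0.5021333694458008, -0.20318622887134552), (0.057008903473615646, 0.011011501774191856), 83.47523498535156)
gate z 0.07606985524800906 front - tab 0.032036085451385365 tube-tab 0.05526921219767855
or [nan nan nan] zmax nan
stop 2311 ((0.6629863381385803, -0.22188504040241241), (0.08786965161561966, 0.016143634915351868), 83.50943756103516) 0.15300162169762943
plate far 0.18909704839219577
[ 0.712 -0.016 -0.011]
```

```bash
python3 -m pendant '0.1 -0.012 -0.01 0 0 0; 0.25 -0.012 -0.01 0 0 0; 0.4 -0.012 -0.01 0 0 0; 0.53 -0.012 -0.01 0 0 0; 0.62 -0.012 -0.01 0 0 0; 0.67 -0.012 -0.01 0 0 0; 0.7 -0.012 -0.01 0 0 0; 0.704 -0.012 -0.01 0 0 0' 0.2 10;  python3 - <<'E'
from h import *
s=st(); print(tool(np.array([.5555,-.2278,.0695])-s["ee_pos"]))
E
```

```text
time: 2.35
ee_pos: [0.5552, -0.2301, 0.0714]
eef_rot: [-0.706, 0.042, 0.706, 0.042]
ft_force: [-0.4, -0.1, -0.5]
width: 0.0527
t 2.35 p [ 0.5552 -0.2301  0.0714] 
R [-0.    -0.118 -0.993 -0.    -0.993  0.118 -1.     0.     0.   ] F [-0.37 -0.1  -0.46] w 0.0527
[ 0.008 -0.009 -0.   ]
```

```bash
python3 -m pendant '0.007 -0.009 0 0 0 0; 0.007 -0.009 0 0 0 0; 0.007 -0.009 0 0 0 0'; python3 -m pendant '0 0 0 0 0 0; 0 0 0 0 0 0; 0 0 0 0 0 0; 0 0 0 0 0 0; 0 0 0 0 0 0; 0 0 0 0 0 0' -1 12
```

```text
time: 2.65
ee_pos: [0.5563, -0.2271, 0.0707]
eef_rot: [0.706, -0.042, -0.705, -0.041]
ft_force: [0.9, -0.1, -0.4]
width: 0.0523
time: 3.25
ee_pos: [0.5559, -0.227, 0.0698]
eef_rot: [0.706, -0.042, -0.706, -0.042]
ft_force: [-0.4, -0.8, 0.2]
width: 0.0256
```

```bash
python3 -m pendant '-0.02 0 0 0 0 0; -0.06 0 0 0 0 0; -0.12 0 0 0 0 0; -0.2 0 0 0 0 0; -0.29 0 0 0 0 0; -0.38 0 0 0 0 0; -0.45 0 0 0 0 0; -0.46 0 0 0 0 0';  python3 - <<'E'
from h import *
s=st(); print(tool(np.array([.529,.051,s["ee_pos"][2]])-s["ee_pos"]))
E
```

```text
time: 4.05
ee_pos: [0.5572, -0.2274, 0.1886]
eef_rot: [0.708, -0.042, -0.704, -0.041]
ft_force: [0.7, 0.4, 0.2]
width: 0.0255
t 4.05 p [ 0.5572 -0.2274  0.1886] 
R [ 0.005 -0.117 -0.993 -0.002 -0.993  0.117 -1.     0.001 -0.005] F [0.71 0.4  0.18] w 0.0255
[-0.003 -1.093  0.243]
```

```bash
python3 -m pendant '0 -0.06 0.01 0 0 0; 0 -0.18 0.04 0 0 0; 0 -0.33 0.07 0 0 0; 0 -0.5 0.11 0 0 0; 0 -0.67 0.15 0 0 0; 0 -0.82 0.18 0 0 0; 0 -0.94 0.21 0 0 0; 0 -1 0.23 0 0 0'; python3 -m pendant '0 -0.06 0.01 0 0 0; 0 -0.08 0.013 0 0 0; 0 -0.08 0.013 0 0 0'
python3 - <<'E'
from h import *
s=st(); shot("side","d1"); im,_=shot("wrist","w1"); a=np.load("pics/d1.npz")["im"]
cv2.imwrite("pics/c1.png",np.hstack([a[100:420,200:480],im[:320,150:490]]))
print(tool(np.array([.529,.051,.069])-s["ee_pos"]))
E
```

```text
time: 4.85
ee_pos: [0.5266, 0.0321, 0.184]
eef_rot: [-0.706, 0.04, 0.706, 0.04]
ft_force: [0.3, 0.3, -0.8]
width: 0.0257
time: 5.15
ee_pos: [0.5269, 0.0483, 0.1843]
eef_rot: [-0.706, 0.041, 0.706, 0.041]
ft_force: [1.0, -0.6, -0.0]
width: 0.0254
t 5.15 p [0.5269 0.0483 0.1843] 
R [-0.001 -0.117 -0.993 -0.    -0.993  0.117 -1.     0.     0.001] F [ 1.02 -0.59 -0.05] w 0.0254
[ 0.461 -0.012 -0.007]
```

View pics/c1.png

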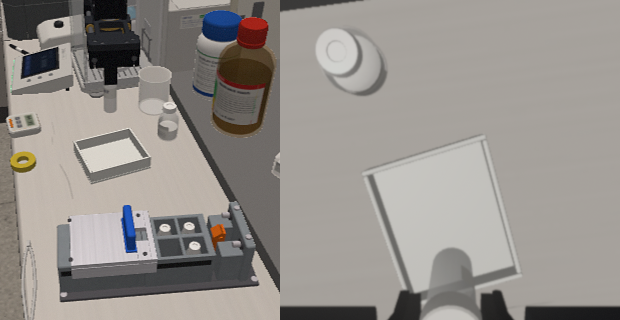

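Side view: the tube is in the gripper above the tray area, the three vials stay in their wells, and the well nearest the gate is empty. I'll recheck the tray position with the wrist cloud.

Run:
```python
from h import *
im,w=cloud("w1"); x,y,z=np.moveaxis(w,-1,0); v,u=np.mgrid[:480,:640]
m=(z>.02)&(z<.036)&(x>.43)&(x<.64)&(y>-.05)&(y<.13)&(v<300); print(m.sum(),cv2.minAreaRect(w[m][:,:2].astype(np.float32)))
f=(z>.0)&(z<.012)&(x>.49)&(x<.56)&(y>.02)&(y<.08)&(v<300);print(np.median(z[f]))
t=(z>.04)&(z<.125)&(np.hypot(x-.53,y-.05)<.05)&(v<300); p=w[t]; print("tube",t.sum(),np.round(np.percentile(p,[1,50,99],0),3))
print(tool(np.array([.529,.051,.069])-r.read_state()["ee_pos"]))
```

```text
2769 ((0.5564966797828674, 0.05679973214864731), (0.1774677038192749, 0.10020752996206284), 9.828673362731934)
0.0040316079814127805
tube 56 [[0.529 0.036 0.122]
 [0.537 0.046 0.123]
 [0.538 0.057 0.125]]
[ 0.462 -0.017 -0.006]
```

```bash
python3 -m pendant '0.05 -0.012 -0.006 0 0 0; 0.15 -0.012 -0.006 0 0 0; 0.25 -0.012 -0.006 0 0 0; 0.34 -0.012 -0.006 0 0 0; 0.4 -0.012 -0.006 0 0 0; 0.435 -0.012 -0.006 0 0 0; 0.452 -0.012 -0.006 0 0 0; 0.456 -0.012 -0.006 0 0 0'; python3 -m pendant '0.002 0 0 0 0 0; 0.005 0 0 0 0 0; 0.006 0 0 0 0 0; 0.006 0 0 0 0 0'
```

```text
time: 6.05
ee_pos: [0.5293, 0.051, 0.0708]
eef_rot: [0.706, -0.042, -0.706, -0.042]
ft_force: [-0.0, 1.5, -1.3]
width: 0.0254
time: 6.45
ee_pos: [0.5292, 0.051, 0.0696]
eef_rot: [0.706, -0.042, -0.706, -0.042]
ft_force: [1.7, -0.1, -0.9]
width: 0.0255
```

```bash
python3 -m pendant '0.003 0 0 0 0 0; 0.006 0 0 0 0 0; 0.006 0 0 0 0 0'; python3 -m pendant '0.002 0 0 0 0 0; 0.003 0 0 0 0 0; 0.003 0 0 0 0 0;0.003 0 0 0 0 0'
```

```text
time: 6.75
ee_pos: [0.5291, 0.051, 0.0678]
eef_rot: [0.706, -0.042, -0.706, -0.042]
ft_force: [-0.3, -0.0, 0.1]
width: 0.0256
time: 7.15
ee_pos: [0.5296, 0.051, 0.0677]
eef_rot: [0.706, -0.042, -0.705, -0.042]
ft_force: [-0.8, -0.2, 4.5]
width: 0.0253
```

Contact with the tray floor (4.5 N). I'll release and rise.

```bash
python3 -m pendant '0 0 0 0 0 0; 0 0 0 0 0 0; 0 0 0 0 0 0; 0 0 0 0 0 0; 0 0 0 0 0 0' 0.2; python3 -m pendant '-0.03 0 0 0 0 0; -0.1 0 0 0 0 0; -0.2 0 0 0 0 0; -0.32 0 0 0 0 0; -0.44 0 0 0 0 0; -0.52 0 0 0 0 0; -0.54 0 0 0 0 0'
python3 - <<'E'
from h import *
s=st(); im,_=shot("side","d2"); im2,w=shot("wrist","w2"); cv2.imwrite("pics/c2.png",np.hstack([im[150:400,200:480],im2[150:400,150:490]]))
im,w=cloud("d2"); x,y,z=np.moveaxis(w,-1,0); m=(np.hypot(x-.529,y-.051)<.04)&(z>.04)&(z<.12); print("tube",m.sum(),np.round(np.percentile(w[m],[1,50,99],0),3) if m.any() else 0)
print(tool(np.array([.44,-.20,.21])-s["ee_pos"]))
E
```

```text
time: 7.65
ee_pos: [0.5289, 0.0511, 0.0669]
eef_rot: [-0.706, 0.042, 0.706, 0.042]
ft_force: [0.4, 0.9, 0.1]
width: 0.0508
time: 8.35
ee_pos: [0.5302, 0.0514, 0.205]
eef_rot: [0.707, -0.041, -0.704, -0.042]
ft_force: [0.3, 0.3, -1.0]
width: 0.0522
t 8.35 p [0.5302 0.0514 0.205 ] 
R [ 0.004 -0.117 -0.993  0.    -0.993  0.117 -1.    -0.001 -0.004] F [ 0.25  0.32 -1.02] w 0.0522
tube 349 [[0.516 0.035 0.041]
 [0.527 0.04  0.075]
 [0.54  0.058 0.09 ]]
[-0.02   1.041  0.24 ]
```

View pics/c2.png

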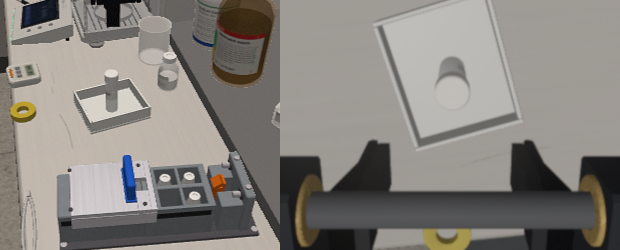

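The tube stands in the tray (side view, at about (311,240) full frame). All three vials are still in place and the gate is unchanged. Next I'll shut the fingers and go behind the tab.

```bash
python3 -m pendant '0 0.06 0.01 0 0 0; 0 0.18 0.025 0 0 0; 0 0.35 0.05 0 0 0; 0 0.54 0.075 0 0 0; 0 0.72 0.1 0 0 0; 0 0.88 0.12 0 0 0; 0 0.97 0.135 0 0 0; 0 1 0.138 0 0 0' -1 20; python3 -m pendant '0 0.025 0 0 0 0; 0 0.025 0 0 0 0'
python3 - <<'E'
from h import *
s=st(); im,_=shot("wrist","w3"); cv2.imwrite("pics/c3.png",cv2.resize(im[:420,180:480],None,fx=1.4,fy=1.4))
im,w=cloud("w3"); x,y,z=np.moveaxis(w,-1,0); hsv=cv2.cvtColor(im,cv2.COLOR_BGR2HSV)
on=(x>.4)&(x<.8)&(abs(y+.21)<.08)
b=on&(hsv[...,0]>105)&(hsv[...,0]<130)&(hsv[...,1]>120)&(z>.1)&(z<.115); c,sz,a=cv2.minAreaRect(w[b][:,:2].astype(np.float32)); print("tab",c,sz,a,np.round(w[b].mean(0),4))
k=np.deg2rad(-6.6); ex=np.array([np.cos(k),np.sin(k)]); ey=np.array([-ex[1],ex[0]]); L=(w[...,:2]-np.array(c))
X=L@ex; Y=L@ey; 
for y0 in range(-45,46,5):   # profile of front edge / rods / stop
    m=on&(abs(Y-y0/1e3)<.0025); g=m&(z>.073)&(z<.079)&(X<.06); e=m&(z>.06)&(z<.1)&(X>.1)
    print(y0,"gate front",np.round(X[g].max()*1e3,1) if g.any() else None,"stop from",[(round(float(X[e&(z>h)].min())*1e3,1) if (e&(z>h)).any() else None) for h in(.062,.068,.072,.08)])
p=np.array(c)-.036*ex; print("target",p,tool(np.r_[p,.083]-s["ee_pos"]))
E
```

```text
time: 9.25
ee_pos: [0.4637, -0.1958, 0.2006]
eef_rot: [-0.705, 0.043, 0.707, 0.043]
ft_force: [-0.2, -0.1, -0.1]
width: 0.0018
time: 9.45
ee_pos: [0.4648, -0.1988, 0.2015]
eef_rot: [-0.706, 0.041, 0.706, 0.041]
ft_force: [-0.5, 0.8, 0.5]
width: 0.0006
t 9.45 p [ 0.4648 -0.1988  0.2015] 
R [-0.001 -0.117 -0.993  0.    -0.993  0.117 -1.    -0.     0.001] F [-0.53  0.81  0.48] w 0.0006
tab (0.5016856789588928, -0.20240211486816406) (0.05762915313243866, 0.011163397692143917) 83.12601470947266 [ 0.502  -0.2023  0.1074]
-45 gate front 33.1 stop from [None, None, None, None]
-40 gate front 33.1 stop from [100.1, None, None, None]
-35 gate front 33.1 stop from [100.0, 100.4, None, None]
-30 gate front 33.1 stop from [107.4, 113.6, None, None]
-25 gate front 33.1 stop from [107.5, None, None, None]
-20 gate front 33.1 stop from [107.4, None, None, None]
-15 gate front 33.1 stop from [107.4, None, None, None]
-10 gate front 33.1 stop from [107.6, 109.7, None, None]
-5 gate front 33.2 stop from [100.1, None, None, None]
0 gate front 33.2 stop from [100.0, 110.8, None, None]
5 gate front 33.2 stop from [100.0, 109.2, None, None]
10 gate front 33.2 stop from [107.3, None, None, None]
15 gate front 33.2 stop from [107.4, None, None, None]
20 gate front 33.2 stop from [100.5, None, None, None]
25 gate front 33.2 stop from [107.5, None, None, None]
30 gate front 33.2 stop from [107.4, None, None, None]
35 gate front 33.2 stop from [100.1, None, None, None]
40 gate front 33.2 stop from [100.0, None, None, None]
45 gate front 33.2 stop from [None, None, None, None]
target [ 0.46592426 -0.19826438] [ 0.474 -0.002 -0.004]
```

View pics/c3.png

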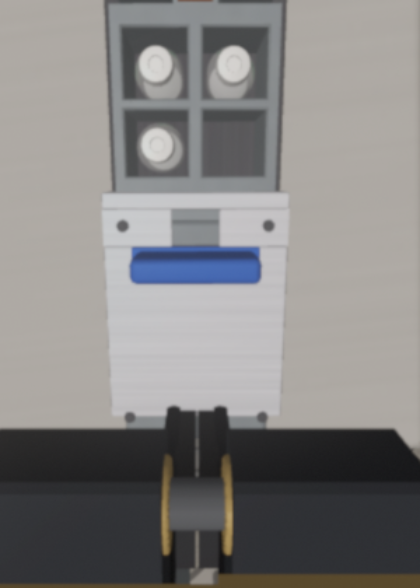

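The view shows three vials and the empty well (lower right), with the gate bar and its window ahead of the blue tab and the shut fingers centred behind it. I'll lower behind the tab and take the rod tips from the first wrist image.

```bash
python3 -m pendant '0.05 0 -0.004 0 0 0; 0.15 0 -0.004 0 0 0; 0.26 0 -0.004 0 0 0; 0.36 0 -0.004 0 0 0; 0.43 0 -0.004 0 0 0; 0.46 0 -0.004 0 0 0; 0.474 0 -0.004 0 0 0; 0.474 0 -0.004 0 0 0'
python3 - <<'E'
from h import *
s=st(); im,w=cloud("w0"); z=w[...,2]; k=np.deg2rad(-6.6); ex=np.array([np.cos(k),np.sin(k)]); ey=np.array([-ex[1],ex[0]]); L=(w[...,:2]-np.array([.5021,-.2032])); X=L@ex*1e3; Y=L@ey*1e3
for y0 in range(-40,41,4):
    m=(abs(Y-y0)<2)&(X>100)&(X<170)
    print(y0,[(round(float(X[m&(z>h)].min()),1) if (m&(z>h)).any() else None) for h in(.062,.068,.072,.076,.08)])
print("tcp rel tab",(s["ee_pos"][:2]-np.array([.5017,-.2024]))@ex,(s["ee_pos"][:2]-np.array([.5017,-.2024]))@ey)
E
```

```text
time: 10.3
ee_pos: [0.4659, -0.1991, 0.0836]
eef_rot: [0.706, -0.041, -0.706, -0.041]
ft_force: [0.6, -0.2, -0.1]
width: 0.0003
t 10.3 p [ 0.4659 -0.1991  0.0836] 
R [ 0.    -0.117 -0.993  0.    -0.993  0.117 -1.    -0.    -0.   ] F [ 0.57 -0.19 -0.09] w 0.0003
-40 [100.6, 105.6, 156.3, 156.3, 156.8]
-36 [100.6, 153.4, 153.6, 153.6, 156.8]
-32 [107.8, 142.9, 143.5, 144.9, 154.1]
-28 [107.8, 142.8, 142.8, 143.4, 153.3]
-24 [107.8, 142.8, 142.8, 143.4, 153.3]
-20 [107.7, 153.3, 153.6, 153.6, 156.7]
-16 [107.8, 156.2, 156.3, 156.3, 156.6]
-12 [107.8, 112.8, 156.2, 156.2, 156.7]
-8 [107.7, 109.6, 126.9, 156.3, 156.7]
-4 [100.6, 121.4, 126.9, 156.3, 156.6]
0 [100.4, 121.4, 126.1, 130.7, 156.6]
4 [100.4, 123.0, 126.9, 131.5, 156.7]
8 [107.7, 123.7, 125.4, 156.2, 156.7]
12 [107.7, 156.2, 156.3, 156.3, 156.6]
16 [107.7, 156.2, 156.2, 156.2, 156.7]
20 [107.6, 114.3, 153.6, 156.3, 156.6]
24 [107.7, 143.4, 143.4, 145.5, 156.7]
28 [107.6, 142.8, 143.3, 143.3, 153.2]
32 [107.6, 142.9, 143.3, 143.3, 153.9]
36 [100.3, 153.3, 153.3, 153.3, 156.6]
40 [100.4, 156.2, 156.3, 156.3, 156.5]
tcp rel tab -0.03591060450499168 -0.0008467065408446088
```

Rod tips are 142.8 mm ahead of the tab and the gate front 33.2 mm, so I expect buffer contact after about 109.6 mm of travel and the latch at about 113.6 mm. Next is a slow approach to find contact.

```bash
python3 -m pendant '0 -0.002 -0.015 0 0 0; 0 -0.002 -0.035 0 0 0; 0 -0.002 -0.05 0 0 0; 0 -0.002 -0.06 0 0 0; 0 -0.002 -0.068 0 0 0; 0 -0.002 -0.076 0 0 0; 0 -0.002 -0.084 0 0 0; 0 -0.002 -0.092 0 0 0'
python3 - <<'E'
from h import *
s=st(); k=np.deg2rad(-6.6); ex=np.array([np.cos(k),np.sin(k)]); print((s["ee_pos"][:2]-np.array([.5017,-.2024]))@ex, s["ft_force"][:2]@ex)
E
```

```text
time: 11.1
ee_pos: [0.4881, -0.2017, 0.0834]
eef_rot: [-0.705, 0.042, 0.706, 0.042]
ft_force: [-3.7, 0.9, 2.6]
width: 0.0002
t 11.1 p [ 0.4881 -0.2017  0.0834] 
R [-0.001 -0.118 -0.993  0.    -0.993  0.118 -1.    -0.     0.001] F [-3.72  0.85  2.65] w 0.0002
-0.013619254886637667 -3.788309339781528
```

```bash
python3 -m pendant '0 0 -0.015 0 0 0; 0 0 -0.04 0 0 0; 0 0 -0.075 0 0 0; 0 0 -0.115 0 0 0; 0 0 -0.155 0 0 0; 0 0 -0.195 0 0 0; 0 0 -0.23 0 0 0; 0 0 -0.25 0 0 0'; python3 -m pendant '0 0 -0.015 0 0 0; 0 0 -0.03 0 0 0; 0 0 -0.04 0 0 0; 0 0 -0.05 0 0 0; 0 0 -0.06 0 0 0; 0 0 -0.06 0 0 0'
cat > g.py <<'E'
from h import *
import sys
s=st(); k=np.deg2rad(-6.6); ex=np.array([np.cos(k),np.sin(k)]); ey=np.array([-ex[1],ex[0]]); t0=np.array([.5017,-.2024])
print("tcp",(s["ee_pos"][:2]-t0)@ex*1e3,(s["ee_pos"][:2]-t0)@ey*1e3,"Fx",s["ft_force"][:2]@ex)
n=sys.argv[1]; c=sys.argv[2]; shot(c,n); im,w=cloud(n); z=w[...,2]; L=w[...,:2]-t0; X=L@ex*1e3; Y=L@ey*1e3; on=(abs(Y)<60)
hsv=cv2.cvtColor(im,cv2.COLOR_BGR2HSV)
b=on&(X>-20)&(X<150)&(hsv[...,0]>105)&(hsv[...,0]<130)&(hsv[...,1]>120)&(z>.1)&(z<.115)
if b.sum()>20: print("tab",b.sum(),X[b].mean(),Y[b].mean(),np.percentile(X[b],[2,98]))
g=on&(z>.073)&(z<.0785)&(abs(abs(Y)-12)<4)&(X>20)&(X<155); print("gate front",np.percentile(X[g],99.5) if g.any() else None)
o=on&(hsv[...,0]<14)&(hsv[...,1]>150)&(X>100); print("orange",o.sum(),np.round(np.percentile(z[o],[50,95]),4) if o.any() else "", np.percentile(X[o],[5,95]) if o.any() else "")
E
python3 g.py w4 wrist
```

```text
time: 11.9
ee_pos: [0.5515, -0.209, 0.0834]
eef_rot: [0.706, -0.041, -0.706, -0.042]
ft_force: [-3.7, 1.3, 1.9]
width: 0.0004
time: 12.5
ee_pos: [0.5659, -0.2107, 0.0835]
eef_rot: [0.706, -0.042, -0.706, -0.042]
ft_force: [-2.1, 0.8, -1.5]
width: 0.0003
t 12.5 p [ 0.5659 -0.2107  0.0835] 
R [ 0.    -0.117 -0.993 -0.    -0.993  0.117 -1.    -0.    -0.   ] F [-2.1   0.82 -1.51] w 0.0003
tcp 64.76194548593763 -0.9121559523735919 Fx -2.1785827504889044
tab 4791 83.04332962557966 0.020242045629576752 [75.86170513 86.93717564]
gate front 137.90274138785654
orange 1646 [0.0728 0.0751] [122.67957645 137.49865038]
```

```bash
python3 -m pendant '0 0 -0.01 0 0 0; 0 0 -0.022 0 0 0; 0 0 -0.034 0 0 0; 0 0 -0.046 0 0 0; 0 0 -0.056 0 0 0; 0 0 -0.064 0 0 0'; python3 -m pendant '0 0 -0.006 0 0 0; 0 0 -0.012 0 0 0';python3 -m pendant '0 0 -0.006 0 0 0; 0 0 -0.012 0 0 0';python3 -m pendant '0 0 -0.006 0 0 0; 0 0 -0.012 0 0 0'; python3 g.py w5 wrist
```

```text
time: 13.15
ee_pos: [0.5811, -0.2126, 0.0835]
eef_rot: [-0.705, 0.042, 0.706, 0.042]
ft_force: [-8.8, 2.7, 4.8]
width: 0.0003
time: 13.35
ee_pos: [0.5837, -0.2129, 0.0835]
eef_rot: [-0.705, 0.042, 0.707, 0.042]
ft_force: [-10.0, 3.7, 5.0]
width: 0.0004
time: 13.55
ee_pos: [0.587, -0.2133, 0.0836]
eef_rot: [-0.705, 0.042, 0.706, 0.042]
ft_force: [-6.9, 2.3, 1.4]
width: 0.0003
time: 13.75
ee_pos: [0.5904, -0.2137, 0.0836]
eef_rot: [-0.706, 0.042, 0.706, 0.042]
ft_force: [-4.9, 2.3, 1.4]
width: 0.0005
t 13.75 p [ 0.5904 -0.2137  0.0836] 
R [-0.    -0.117 -0.993  0.    -0.993  0.117 -1.    -0.     0.   ] F [-4.87  2.27  1.39] w 0.0005
tcp 89.39969541035414 -1.0118056823423713 Fx -5.099285486188016
tab 4782 107.68986762463817 0.015475282791984879 [100.51403251 111.56738575]
gate front 139.39731141072338
orange 429 [0.0629 0.0655] [122.31252137 128.34579082]
```

The ramp is passed: force peaked near 10 N and the catch is pressed down about 9 mm. About 7.5 mm remain, so I'll take finer steps.

```bash
python3 -m pendant '0 0 -0.006 0 0 0; 0 0 -0.012 0 0 0; 0 0 -0.016 0 0 0';python3 -m pendant '0 0 -0.004 0 0 0; 0 0 -0.008 0 0 0; 0 0 -0.008 0 0 0'; python3 -m pendant '0 0 -0.003 0 0 0; 0 0 -0.006 0 0 0;0 0 -0.006 0 0 0'; python3 g.py w6 wrist
```

```text
time: 14.1
ee_pos: [0.5944, -0.2142, 0.0836]
eef_rot: [-0.706, 0.042, 0.706, 0.042]
ft_force: [-5.3, 2.1, 2.3]
width: 0.0005
time: 14.4
ee_pos: [0.5957, -0.2143, 0.0835]
eef_rot: [-0.705, 0.042, 0.706, 0.042]
ft_force: [-8.7, 3.3, 3.3]
width: 0.0002
time: 14.7
ee_pos: [0.5969, -0.2145, 0.0835]
eef_rot: [-0.705, 0.042, 0.707, 0.042]
ft_force: [-9.7, 3.3, 4.4]
width: 0.0007
t 14.7 p [ 0.5969 -0.2145  0.0835] 
R [-0.002 -0.118 -0.993  0.    -0.993  0.118 -1.    -0.     0.002] F [-9.67  3.28  4.37] w 0.0007
tcp 95.96769992172086 -1.0757032705599836 Fx -9.978738571252013
tab 4770 114.29707728260449 0.016148293883545686 [107.13144851 118.15098927]
gate front 145.93835382949084
orange 938 [0.0664 0.0692] [122.80606082 134.40582576]
```

```bash
python3 -m pendant '0 0 -0.004 0 0 0; 0 0 -0.006 0 0 0; 0 0 -0.006 0 0 0'; python3 g.py w7 wrist; python3 -c "
import numpy as np,cv2
im=np.load('pics/w7.npz')['im']; cv2.imwrite('pics/c7.png',im[60:360,150:490])"
```

```text
time: 15.05
ee_pos: [0.5984, -0.2146, 0.0836]
eef_rot: [-0.705, 0.042, 0.707, 0.042]
ft_force: [-10.4, 4.2, 5.5]
width: 0.0006
t 15.05 p [ 0.5984 -0.2146  0.0836] 
R [-0.002 -0.118 -0.993  0.    -0.993  0.118 -1.    -0.     0.002] F [-10.36   4.21   5.53] w 0.0006
tcp 97.44586214384054 -1.0442807423988565 Fx -10.771247427500784
tab 4752 115.72381967967402 -0.01070722631605142 [108.56904135 119.60422966]
gate front 147.38675354337872
orange 1208 [0.073  0.0752] [122.63668571 137.24605315]
```

View pics/c7.png

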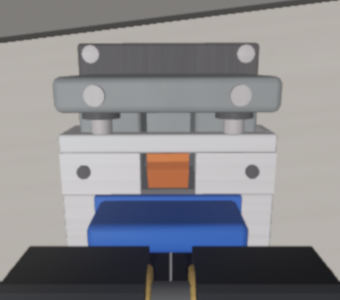

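The orange catch fills the window behind the front bar (crop (168,168)). Its top is back at 75.2 mm, the same as when free, so it has clicked. I'll back off gently and check that it holds.

```bash
python3 -m pendant '0 0 0.006 0 0 0; 0 0 0.014 0 0 0; 0 0 0.03 0 0 0; 0 0 0.05 0 0 0; 0 0 0.06 0 0 0'; python3 g.py w8 wrist; python3 -m pendant '-0.05 0 0.02 0 0 0; -0.15 0 0.03 0 0 0; -0.28 0 0.03 0 0 0; -0.4 0 0.03 0 0 0; -0.48 0 0.03 0 0 0; -0.5 0 0.03 0 0 0;  -0.5 0 0.03 0 0 0'; python3 g.py w9 wrist; python3 g.py d9 side; python3 -c "
import numpy as np,cv2
a=np.load('pics/w9.npz')['im']; b=np.load('pics/d9.npz')['im']; cv2.imwrite('pics/c9.png',np.hstack([a[0:300,150:490],b[130:430,200:480]]))"
```

```text
time: 15.6
ee_pos: [0.5842, -0.2133, 0.0838]
eef_rot: [0.706, -0.042, -0.706, -0.042]
ft_force: [-0.4, 0.2, -0.4]
width: 0.0005
t 15.6 p [ 0.5842 -0.2133  0.0838] 
R [ 0.001 -0.118 -0.993 -0.    -0.993  0.118 -1.     0.    -0.001] F [-0.44  0.17 -0.4 ] w 0.0005
tcp 83.16115379577707 -1.3260740750272946 Fx -0.4582428727766218
tab 5445 114.03599323388984 0.2133071525410117 [107.81393387 118.68241194]
gate front 146.4320018281634
orange 1283 [0.0727 0.0752] [122.6243194  136.48380143]
time: 16.35
ee_pos: [0.5772, -0.2122, 0.2095]
eef_rot: [0.706, -0.042, -0.705, -0.041]
ft_force: [-0.6, -0.0, -0.4]
width: 0.0004
t 16.35 p [ 0.5772 -0.2122  0.2095] 
R [ 0.002 -0.117 -0.993 -0.001 -0.993  0.117 -1.     0.    -0.002] F [-0.6  -0.04 -0.36] w 0.0004
tcp 76.12875152833493 -1.071327978608663 Fx -0.5962346858119593
tab 1560 113.50369588394346 0.06855343816141166 [107.9749969  118.57115148]
gate front 146.45101633890485
orange 385 [0.0724 0.0752] [123.00073925 134.72698762]
t 16.4 p [ 0.5766 -0.2121  0.2081] 
R [-0.    -0.117 -0.993 -0.    -0.993  0.117 -1.     0.     0.   ] F [-0.39 -0.09 -0.43] w 0.001
tcp 75.56149430842112 -0.9918852786543588 Fx -0.37682135617652684
tab 296 111.20470702752755 -5.669808887220009 [106.82235366 116.87099794]
gate front 146.1012505944568
orange 90 [0.0745 0.4078] [105.82765421 137.76525751]
```

View pics/c9.png

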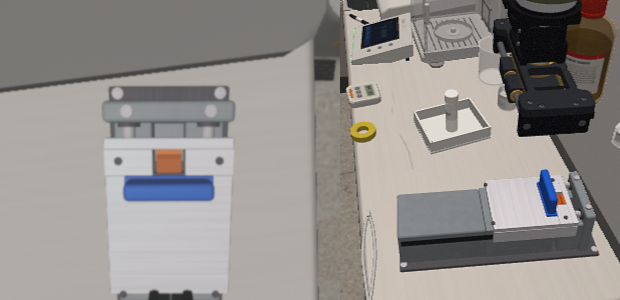

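The gate stayed at 113.3 mm of travel after release (it settled back about 0.8 mm onto the catch). The catch is up in the window, and the tube still stands in the tray. The arm is clear, so I'm handing in.

```bash
python3 -c "
from bench import close_job; print(close_job())"
```

```text
the job is handed in; nothing more can be done
None
```

The tall tube is out of the keeper and in the white tray, and the gate is shut and held by its orange catch. I handed the job in at about 16.4 s of the 56 s allowed.

- **Tube:** I lifted it from the -y well nearest the gate and lowered it into the tray until it touched the floor at about 4.5 N, then let go. It is still standing there in the last side view.
- **Gate:** I pushed it by the blue tab in small steps. The readings showed the ramp at about 11 N, then the buffers at about 11 N. I stopped roughly 4 mm before my estimate of the solid stop.
- **Catch:** its top went from about 65 mm when pressed down back to 75.2 mm, its free height, inside the window behind the front bar. After I backed off, the gate settled back about 0.8 mm and stayed put over the next 0.8 s. That fits my estimate of the latch point to within a millimetre.
- **Vials and bystanders:** the three vials were in their wells in the last view before the gate covered them. The timer, tape and forceps look undisturbed in the last side view. The gripper partly hid the beaker and the white vial there, but nothing was moved near them.

No check failed. In the last side view, the tab position and orange height came out off because the tab was seen at an angle and stray pixels were picked up. I relied on the wrist view for those.

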